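# Tip the suspect jar out of the caddy and send the caddy down the roller lane

## Robot

A 7-joint arm with a two-finger parallel gripper is mounted at the origin on the work surface. World frame = base frame: x ahead of the robot, y to its left, z up, the work surface at z = 0. Lengths are in m, angles in rad, forces in N, time in s.
With the tool pointing down it reaches from about 0.425 to 0.95 m from the base axis. Payload 4.7 kg.
Tool frame: the origin (TCP) lies on the centre line of the jaws, within the pads' length; the fingertips stand robot.nose_length ahead of it and the grasp point (between the pads) lies 8 mm behind it (robot.nose_length is the distance from the TCP to the fingertips, in m); z points along the fingers, y is the line along which they close (so a half turn about z gives the same grasp; the last joint's range is limited). The gripper opens to 85 mm and grips with 20 to 120 N. Pads are 22 mm wide; open, the fingers measure 114 mm over their backs; the gripper's body (76 mm by 85 mm) begins 54 mm behind the grasp point. The pads swing forward as they close: fully open they stand 13 mm farther back than shut.
Start: joints at [1.143, 0.469, -0.049, 1.532, 0.024, 1.141, -0.082], TCP at [0.262, -0.622, 0.242] pointing down, gripper open.
Joint ranges: [-2.59, 2.59], [-0.33, 1.99], [-1.39, 1.29], [0.1, 2.45], [-1.04, 4.18], [0.21, 1.99], [-2.66, 2.66]. Speed limits (rad/s): [2.57, 2.57, 3.14, 3.14, 3.14, 3.14, 3.14].

## Interface

Orientations are given as [roll, pitch, yaw] about the fixed x, y, z axes, in that order (R = Rz(yaw) Ry(pitch) Rx(roll)).
In Python, from plant import robot gives the robot as it stands. Calls block until the motion is done:
- robot.goto(position, orientation): joint-space move of the TCP to a pose.
- robot.move_straight(position, vel=0.15, attitude=None, contact_N=None): straight line of the TCP; attitude=None keeps the orientation; vel is the mean speed in m/s. With contact_N (N) it stops when the force on the tool has changed by that much, and returns True; else False.
- robot.move_joints(angles): joint-space move.
- robot.grip(opening, strength=None): opening from 0.0 (shut) to 1.0 (fully open); strength is the grip in N (None keeps the last); returns when the fingers have stopped.
- robot.sleep(seconds).
- robot.inverse_kinematics(position, orientation): joint angles nearest the present ones, or None.
- robot.sense(): the state.
- robot.grab_frame(name): name is "scene" or "top" or "wrist"; returns a dict with "image" (420x560x3 uint8, red, green, blue), "range_z" (420x560 float32, m along the optical axis (not along the pixel's ray), 0 where there is no reading), "fx", "fy", "cx", "cy" (pixels), "R" (3x3) and "t" (3): a world point X has camera coordinates R X + t. Camera axes: x right, y down, z forward; pixel columns grow to the right and rows downward; lengths in m; the calibration is good to about 2 mm. The wrist camera is an equidistant fisheye: a pixel r from the principal point sees the ray r / f radians off the axis. A picture is of the moment at which its call begins.
A pose or a line that the arm cannot do raises robot.IKError and nothing moves.
- robot.close_job(): hands the job in; it is judged then, once.
The state is a dict: "t": time; "joint_pos": joint angles; "joint_velocities": joint speeds; "effort": joint torques, N m; "tcp_pos": TCP position; "tcp_rot": TCP orientation; "wrist_force": force on the tool from outside, world axes, zero at the start; "torque": the same for the moment, N m; "opening": opening from 0.0 (shut) to 1.0 (fully open); "gripper_force": force on a finger pad.
Only numpy, scipy, OpenCV 4.12 (cv2) and the standard library are available. Lean on these libraries where they do the work, as an engineer would, in place of code of your own. Each camera call takes 0.05 s, during which the arm holds its last target. There are 200 camera calls.

## Task

One sample jar, the yellow-capped one, is suspect and must not be touched with the gripper: pick up the divided caddy by its post and tilt it towards that jar's corner so that only the yellow jar slides out into the red discard bin, while the other three stay in their compartments. Then set the caddy down square on the upper half of the sloped roller lane, let go there, and let it roll down by itself against the red stop. Leave the bystanding bottle, vial rack and tip box alone.

Things in the scene. Friction and masses are not known exactly. Their poses are not given: they have to be found in the camera images.
- caddy_center (a point): Loose divided caddy, white plastic with red rims, 160 x 160 x 120 mm, about 0.35 kg empty, 0.53 kg with its four jars. Point on its vertical middle axis, 60 mm above its underside (half-way up); x and y run along its outer walls, z up. Two crossing dividers make four 74 x 74 mm compartments, centred at x, y = +-39 mm, that is, in its four diagonal directions.
- caddy_post (a point): Where to grip the caddy: its black square post with red cap, 24 x 24 mm, on the middle axis; point 100 mm above the underside, 20 mm below the post's top; axes as the caddy's. The post is turned 45 deg: its flat sides face the caddy's four corners. The jars reach 65 mm above the underside, so keep the fingertips above that.
- caddy_floor (a point): Centre of the caddy's 5 mm floor, on its top. Outer walls 46 mm high with rim, dividers 50 mm, all 4 mm thick. At each corner the walls stop 40 mm short: a diagonal opening 57 mm wide, no sill; the floor runs on to the square corner 113 mm from the axis. Tilt 35 to 45 deg straight towards a corner and that jar slides out; dividers and walls hold the others.
- jar_yellow_center (a point): yellow-capped sample jar: smooth white plastic cylinder 46 mm in diameter and 60 mm tall with a yellow lid, about 45 g, standing in one compartment of the caddy; point at its centre, half-way up, z up its axis. The suspect jar. It may be in any of the four compartments.
- jar_blue_center (a point): blue-capped sample jar: smooth white plastic cylinder 46 mm in diameter and 60 mm tall with a blue lid, about 45 g, standing in one compartment of the caddy; point at its centre, half-way up, z up its axis. It is to stay in the caddy.
- jar_green_center (a point): green-capped sample jar: smooth white plastic cylinder 46 mm in diameter and 60 mm tall with a green lid, about 45 g, standing in one compartment of the caddy; point at its centre, half-way up, z up its axis. It is to stay in the caddy.
- jar_black_center (a point): black-capped sample jar: smooth white plastic cylinder 46 mm in diameter and 60 mm tall with a black lid, about 45 g, standing in one compartment of the caddy; point at its centre, half-way up, z up its axis. It is to stay in the caddy.
- jar_yellow: The same yellow-capped jar; origin at the centre of its underside.
- bin: Red square discard bin, fixed, open on top, 250 x 250 mm outside (260 mm over the rim flange), 75 mm high, 5 mm walls and floor; origin at the centre of its underside on the bench, x and y along its sides, z up.
- lane: Sloped roller lane, fixed: aluminium side rails 350 mm long, steel rollers across it that turn freely with slight braking, red stop at the low end. Origin on the bench under its middle; x runs along it DOWNHILL, y across, z up. Roller tops: 55 mm above the bench at x = 0, falling 5 deg towards +x. Rails: inner faces at y = +-88 mm, tops 12 mm above the rollers. Upper half: x below 0.
- reagent: Bystander: amber reagent bottle, 66 mm in diameter, 150 mm tall, loose; origin under its centre.
- vial_rack: Bystander: clear rack of small vials, 75 x 130 mm, 63 mm tall, loose; origin under its centre.
- tip_box: Bystander: blue pipette-tip box with clear lid, 87 x 127 mm, 70 mm tall, loose; origin under its centre.
- lane_top (a point): Good place to set the caddy down: point on the plane of the roller tops, mid-way across, 75 mm uphill of the lane's middle; the caddy's axis goes here, its walls parallel to the rails (either way round), 8 mm play on each side. Axes as the lane's (level; x downhill).
- lane_stop (a point): Foot of the red stop's face, on the plane of the roller tops, mid-way across, 168 mm downhill of the lane's middle. With the caddy's wall against it, the caddy's centre is about 75 mm uphill of it and 67 mm above it.
Mind the look-alikes: they are no part of the job. Leave any orange or pink look-alike of the part that bears jar_blue_center alone.

How it is judged:
By the outcome, as a careful person would: the job done as asked, in the order asked, and still so for the second after the job is handed in, with the robot touching nothing.
It also fails if it takes over 51 s, if anything falls off the work surface, if the arm or the gripper's body presses on something with over 40 N, if the wrist force passes 120 N, or if a joint passes its speed limit or range.

## Working session

There is one attempt and no reset: what is moved stays moved. The work goes in short steps, each a Python script; the robot and the scene stay as the last script left them, time stands still between calls to the robot, and variables do not carry over. Pictures are saved under pics/ and viewed, at most 10 in all, crops included, and the job is handed in when it is done.

```bash
mkdir -p pics; ls; python3 - <<'E'
from plant import robot
import cv2,pickle
F={}
for n in("scene","top"):
    f=robot.grab_frame(n);F[n]=f
    cv2.imwrite(f"pics/{n}0.png",f["image"][:,:,::-1])
    print(n,f["fx"],f["fy"],f["cx"],f["cy"],f["R"],f["t"])
pickle.dump(F,open("f0.pkl","wb"))
s=robot.sense();print(s,robot.nose_length)
E
```

```text
pics
scene 461.48336375571347 461.48336375571347 283.7495922898595 220.0626681998291 [[-0.5700506   0.82148419  0.01435424]
 [ 0.66994788  0.4748671  -0.57067597]
 [-0.47561764 -0.31569759 -0.82104987]] [ 0.29349975 -0.37548206  1.67045529]
top 449.6713611499266 449.6713611499266 281.77368850006525 213.704328398654 [[-2.67839628e-02 -9.99641021e-01  6.70228875e-04]
 [-9.94367539e-01  2.65738763e-02 -1.02601300e-01]
 [ 1.02546658e-01 -3.41452324e-03 -9.94722335e-01]] [0.06421362 0.57943466 1.16547922]
{'t': 0.1, 'joint_pos': array([ 1.14312937,  0.46935072, -0.0486184 ,  1.53359274,  0.02410574,
        1.14101084, -0.08229216]), 'joint_velocities': array([ 5.44945825e-04, -8.51920465e-04,  5.23128500e-05, -2.12533476e-03,
        1.20422441e-03, -1.39033610e-03, -4.78489812e-04]), 'effort': array([ 2.10793924e-04, -5.11517322e+01, -4.73324221e-02, -2.38392645e+01,
        1.07987202e-02,  4.23909340e-03,  4.36343203e-05]), 'tcp_pos': array([ 0.26191345, -0.62155183,  0.24136548]), 'tcp_rot': array([-3.13981784e+00,  5.77431611e-05,  3.98827588e-01]), 'wrist_force': array([-0.50379009,  0.3751559 ,  0.20598331]), 'torque': array([ 0.0178636 , -0.01979531,  0.05130233]), 'gripper_force': 0.0, 'opening': 1.000585908516671} 0.011
```

View pics/scene0.png

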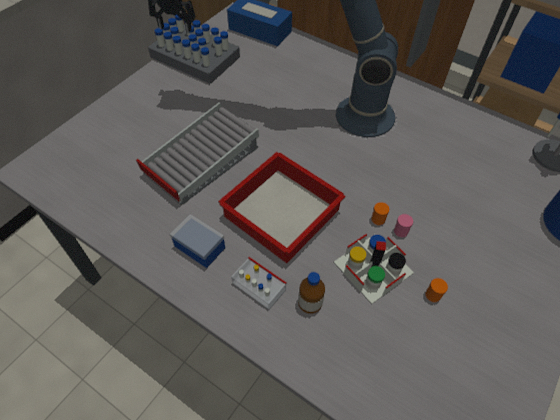

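View pics/top0.png

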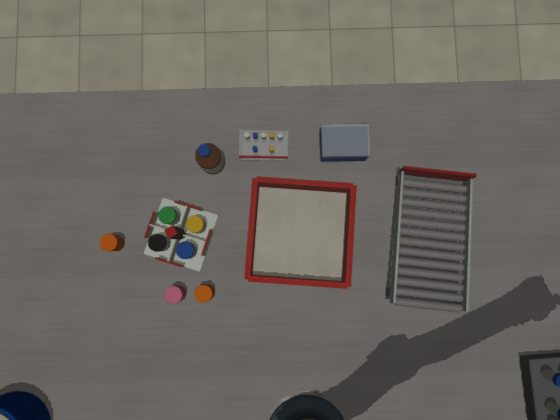

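The scene view shows the caddy near (375,265), the bin near (282,205), the lane near (200,150) with its red stop lower left, and orange and pink look-alike jars around the caddy. In the top view the caddy is at (181,234) with its post cap at (171,232) and the yellow jar at (195,224). The bin is at (301,232) and the lane at (432,240) with its stop at the top.

```bash
cat > h.py <<'E'
import numpy as np,cv2
def cloud(f):
    v,u=np.mgrid[:420,:560];z=f["range_z"]
    c=np.stack([(u-f["cx"])/f["fx"]*z,(v-f["cy"])/f["fy"]*z,z],-1)
    return (c-f["t"])@f["R"]
def ray(f,p):
    d=np.array([(p[0]-f["cx"])/f["fx"],(p[1]-f["cy"])/f["fy"],1])@f["R"]
    return -f["R"].T@f["t"],d/np.linalg.norm(d)
def tri(a,p,b,q):
    o1,d1=ray(a,p);o2,d2=ray(b,q)
    s=np.linalg.lstsq(np.c_[d1,-d2],o2-o1,rcond=None)[0]
    A,B=o1+s[0]*d1,o2+s[1]*d2
    return (A+B)/2,np.linalg.norm(A-B)
def onplane(f,p,z):
    o,d=ray(f,p);return o+d*(z-o[2])/d[2]
HSV=dict(yellow=((18,120,80),(32,255,255)),green=((50,100,40),(85,255,255)),blue=((105,120,50),(125,255,255)),red=((0,170,70),(6,255,255)))
def mask(f,c):
    h=cv2.cvtColor(f["image"],cv2.COLOR_RGB2HSV)
    m=cv2.inRange(h,*HSV[c])
    if c=="red": m|=cv2.inRange(h,(174,170,70),(180,255,255))
    return m
def blobs(m,win,mina=8):
    x0,x1,y0,y1=win
    n,l,s,c=cv2.connectedComponentsWithStats(np.ascontiguousarray(m[y0:y1,x0:x1]))
    return [(c[i]+[x0,y0],s[i,4]) for i in range(1,n) if s[i,4]>=mina]
E
python3 - <<'E'
import pickle;from h import *
np.set_printoptions(precision=4,suppress=True)
F=pickle.load(open("f0.pkl","rb"));T,S=F["top"],F["scene"]
wT=(140,222,190,275);wS=(330,415,228,302)
for c in("yellow","green","blue"):
    a=max(blobs(mask(T,c),wT),key=lambda b:b[1]);b=max(blobs(mask(S,c),wS),key=lambda b:b[1])
    print(c,a,b,tri(T,a[0],S,b[0]))
print("red T",blobs(mask(T,"red"),wT,5));print("red S",blobs(mask(S,"red"),wS,5))
C=cloud(T);z=C[...,2]
def rect(m,name):
    p=C[m][:,:2].astype(np.float32);r=cv2.minAreaRect(p);print(name,len(p),r,"z",np.percentile(C[m][:,2],[5,50,95]))
v,u=np.mgrid[:420,:560]
box=lambda x0,x1,y0,y1:(u>=x0)&(u<x1)&(v>=y0)&(v<y1)&(T["range_z"]>0)
R=mask(T,"red")>0
rect(box(*wT)&R&(z>.03)&(z<.06),"caddy rims")
rect(box(*wT)&(z>.003)&(z<.02),"caddy floor")
rect(box(235,365,170,295)&(z>.065)&(z<.09)&R,"bin")
rect(box(380,485,160,318)&(z>.04)&(z<.12),"lane")
rect(box(380,485,160,190)&R,"stop")
for n,b in dict(reagent=(190,225,138,175),rack=(235,292,125,163),tip=(315,375,120,165)).items(): rect(box(*b)&(z>.03),n)
E
```

```text
yellow (array([194.3293, 223.8554]), np.int32(249)) (array([357.4717, 254.0802]), np.int32(212)) (array([0.5574, 0.2751, 0.0615]), np.float64(7.619192192962841e-05))
green (array([166.8824, 214.8277]), np.int32(238)) (array([375.8884, 273.8541]), np.int32(233)) (array([0.5827, 0.3458, 0.0619]), np.float64(5.698739671963567e-05))
blue (array([184.5477, 249.8133]), np.int32(241)) (array([375.5175, 240.0614]), np.int32(114)) (array([0.492 , 0.297 , 0.0691]), np.float64(0.004448675781941463))
red T [(array([179. , 202.4]), np.int32(5)), (array([192. , 206.4]), np.int32(5)), (array([151.3636, 218.    ]), np.int32(11)), (array([146.7857, 231.2143]), np.int32(14)), (array([170.7439, 231.5   ]), np.int32(82)), (array([206.4, 240. ]), np.int32(5)), (array([161.2308, 259.6154]), np.int32(13)), (array([175.    , 263.8667]), np.int32(15))]
red S [(array([362., 237.]), np.int32(13)), (array([390.75 , 240.625]), np.int32(8)), (array([352.0714, 243.5714]), np.int32(14)), (array([380.5753, 245.6027]), np.int32(73)), (array([400.9286, 250.5   ]), np.int32(14)), (array([354.8333, 274.7778]), np.int32(
[... 489 characters left out ...]
((0.504818320274353, -0.3383028209209442), (0.19253449141979218, 0.36073195934295654), 81.68611145019531) z [0.042  0.0557 0.0717]
stop 145 ((0.6768565773963928, -0.3628590404987335), (0.1847059279680252, 0.006610213778913021), 81.85668182373047) z [0.0687 0.0719 0.0752]
reagent 644 ((0.7288079857826233, 0.23414501547813416), (0.06258602440357208, 0.06511929631233215), 35.859352111816406) z [0.0468 0.1031 0.1501]
rack 1346 ((0.7705660462379456, 0.09419403970241547), (0.12927088141441345, 0.07743202894926071), 88.23517608642578) z [0.0337 0.0384 0.0621]
tip 1712 ((0.7674434185028076, -0.12199485301971436), (0.12773635983467102, 0.08748462051153183), 89.06558227539062) z [0.052  0.0687 0.0724]
```

```bash
python3 - <<'E'
import pickle,cv2,numpy as np
F=pickle.load(open("f0.pkl","rb"))
a=F["top"]["image"][190:275,135:225];b=F["scene"]["image"][225:305,325:415]
a=cv2.resize(a,(390,390),interpolation=cv2.INTER_CUBIC);b=cv2.resize(b,(390,390),interpolation=cv2.INTER_CUBIC)
cv2.imwrite("pics/crop1.png",np.hstack([a,b])[:,:,::-1])
E
```

```text
(no output)
```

View pics/crop1.png

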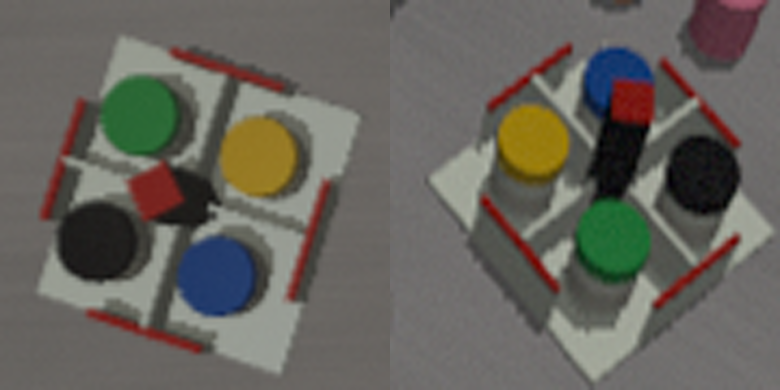

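The crop shows all four compartments, with yellow next to blue and green and diagonal to black. The post cap is leaning from parallax. The rims sit about 16° off the image axes. I'll refine the caddy yaw and post position, then check IK along the whole plan.

```bash
python3 - <<'E'
import pickle;from h import *
from plant import robot
np.set_printoptions(precision=4,suppress=True)
F=pickle.load(open("f0.pkl","rb"));T,S=F["top"],F["scene"]
print("post cap",tri(T,(170.74,231.5),S,(380.58,245.6)))
h=cv2.cvtColor(T["image"],cv2.COLOR_RGB2HSV)
m=cv2.inRange(h,(0,110,50),(8,255,255))|cv2.inRange(h,(172,110,50),(180,255,255))
n,l,s,c=cv2.connectedComponentsWithStats(cv2.dilate(m,np.ones((3,3)))[190:275,140:222])
mm=m[190:275,140:222]
for i in range(1,n):
    v,u=np.nonzero((l==i)&(mm>0))
    if len(u)<15: continue
    P=np.array([onplane(T,(a+140,b+190),.046)[:2] for a,b in zip(u,v)])
    d=np.linalg.svd(P-P.mean(0))[2][0];t=(P-P.mean(0))@d
    print(len(u),P.mean(0),P.mean(0)+d*(t.max()+t.min())/2,"len",np.ptp(t),"ang",np.degrees(np.arctan2(d[1],d[0]))%90)
# caddy white floor on z=.005
C=cloud(T);w=((C[...,2]>.0025)&(C[...,2]<.2)).astype(np.uint8)
w[:190]=0;w[275:]=0;w[:,:140]=0;w[:,222:]=0
h2=(h[...,1]<60)&(h[...,2]>95);q=np.zeros_like(w);q[190:275,140:222]=h2[190:275,140:222]*255
cn=max(cv2.findContours(q,cv2.RETR_EXTERNAL,cv2.CHAIN_APPROX_NONE)[0],key=cv2.contourArea)
P=np.float32([onplane(T,p,.005)[:2] for p in cn[:,0]]);print("floor",cv2.minAreaRect(P))
E
```

```text
post cap (array([0.535 , 0.322 , 0.1201]), np.float64(0.0007022230023491009))
53 [0.6098 0.2974] [0.61  0.298] len 0.06942185569990769 ang 70.8459307807958
59 [0.5597 0.3965] [0.5602 0.3963] len 0.06978818632285827 ang 70.94708511502364
105 [0.5404 0.3401] [0.5396 0.3409] len 0.031156369107922962 ang 44.81292545700086
47 [0.511  0.2482] [0.5107 0.2483] len 0.06548885176062347 ang 71.05038065068186
53 [0.4621 0.3467] [0.4622 0.3471] len 0.07018210254216792 ang 71.39696424260931
floor ((0.5422460436820984, 0.32449251413345337), (0.22090545296669006, 0.2302923947572708), 89.25959014892578)
```

```bash
cat >> h.py <<'E'
from scipy.spatial.transform import Rotation as Ro
POST=np.array([.5352,.3223]);DY=np.radians(-64.0);BIN=np.array([.5293,.0017]);LANE=np.array([.5048,-.3383]);LY=np.radians(-8.2)
TZ=.093
def tool(psi,tilt,g):
    """tool rotation: yellow corner towards psi, tilted; g = tool yaw minus psi"""
    d=np.array([np.cos(psi),np.sin(psi),0]);ax=np.cross([0,0,1],d)
    Rt=Ro.from_rotvec(ax*tilt)
    return (Rt*Ro.from_euler('xyz',[np.pi,0,psi+g])),Rt,d
def corner_pose(psi,tilt,g,corner):
    R,Rt,d=tool(psi,tilt,g)
    return np.array(corner)+Rt.apply(np.array([0,0,TZ])-.113*d),R.as_euler('xyz')
E
python3 - <<'E'
from h import *;from plant import robot
np.set_printoptions(precision=2,suppress=True)
for g in (90,-90,0,180):
    gr=np.radians(g);ok=[]
    y=DY+gr; q0=robot.inverse_kinematics([*POST,TZ],[np.pi,0,(y+np.pi)%(2*np.pi)-np.pi])
    lane=[robot.inverse_kinematics([*(LANE-.075*np.array([np.cos(LY),np.sin(LY)])),.06+TZ],tool(LY-np.pi/4+k*np.pi/2,0,gr)[0].as_euler('xyz')) for k in range(4)]
    print("g",g,"grasp",q0,"lane",[ (k,l) for k,l in enumerate(lane) if l is not None])
    for ps in range(-180,180,15):
        p=np.radians(ps);d=np.array([np.cos(p),np.sin(p)])
        c=[*(BIN-.05*d),.095]
        qs=[robot.inverse_kinematics(*corner_pose(p,np.radians(t),gr,c)) for t in (0,20,43)]
        if all(q is not None for q in qs): print("   ",ps,*qs[::2])
E
```

```text
g 90 grasp [-0.12  0.65 -0.69  1.76  0.51  0.92 -2.15] lane [(0, array([ 0.74,  0.36, -0.21,  1.94,  0.1 ,  0.85, -0.45])), (1, array([ 0.98,  0.4 , -0.51,  1.92,  0.25,  0.88,  0.98])), (2, array([ 1.42,  0.65, -1.18,  1.9 ,  0.69,  1.07,  2.17])), (3, array([ 0.49,  0.35,  0.1 ,  1.95, -0.05,  0.84, -1.88]))]
    -180 [-0.71  0.79  1.11  1.59 -0.74  1.24 -2.61] [ 0.92  0.31 -1.18  2.2   1.49  0.37  1.69]
    -165 [-0.78  0.79  1.11  1.6  -0.74  1.23 -2.41] [ 1.07  0.4  -1.3   2.18  1.29  0.25  2.17]
    -150 [-0.85  0.76  1.11  1.63 -0.72  1.21 -2.2 ] [ 0.74  0.24 -0.77  2.16 -0.94  0.26 -1.72]
    -135 [-0.84  0.63  0.92  1.68 -0.55  1.11 -2.12] [ 0.53  0.23 -0.48  2.12 -1.03  0.53 -1.42]
    -120 [ 0.02  0.48 -0.43  1.69  0.23  1.02 -2.59] [ 0.47  0.27 -0.37  2.06 -0.95  0.74 -1.27]
    -105 [ 0.11  0.46 -0.6   1.77  0.3   1.01 -2.44] [ 0.45  0.32 -0.35  1.99 -0.83  0.93 -1.16]
    -90 [ 0.17  0.42 -0.71  1.85  0.32  0.99 -2.24] [ 0.43  0.37 -0.33  1.91 -0.72  1.1  -1.05]
    -75 [ 0.27  0.38 -0.83  1.94  0.34  0.97 -2.03] [ 0.39  0.42 -0.32  1.84 -0.61  1.26 -0.93]
    -60 [ 0.3
[... 7988 characters left out ...]
1 -1.18  1.64  0.6   1.97  1.3 ]
    45 [ 1.17  0.32 -1.16  2.1   0.37  0.94  2.16] [ 0.53  0.79 -1.18  1.69  0.73  1.96  1.51]
    60 [ 1.15  0.42 -1.16  2.02  0.47  1.    2.38] [ 0.51  0.75 -1.18  1.74  0.87  1.92  1.73]
    75 [ 1.12  0.52 -1.17  1.93  0.55  1.06  2.59] [ 0.51  0.7  -1.18  1.81  0.99  1.84  1.94]
    90 [-0.58  0.54  1.12  1.93 -0.56  1.04 -2.36] [ 0.52  0.64 -1.18  1.88  1.1   1.71  2.13]
    105 [-0.56  0.62  1.11  1.84 -0.62  1.09 -2.09] [ 0.54  0.58 -1.17  1.96  1.19  1.55  2.32]
    120 [ 0.16  0.44 -0.01  1.71  0.    0.99 -2.46] [ 0.59  0.5  -1.17  2.03  1.28  1.36  2.49]
    135 [ 0.16  0.48 -0.07  1.64  0.04  1.02 -2.28] [ 0.65  0.43 -1.17  2.1   1.36  1.13  2.66]
```

```bash
python3 - <<'E'
from h import *;from plant import robot
np.set_printoptions(precision=3,suppress=True)
g=np.pi/2;o=tool(DY,0,g)[0].as_euler('xyz')
robot.goto([*POST,.23],o)
robot.move_straight([*POST,TZ],vel=.12,contact_N=8)
s=robot.sense();print(s["t"],s["tcp_pos"],s["wrist_force"])
robot.grip(0,strength=90)
s=robot.sense();print(s["t"],s["opening"],s["gripper_force"],s["wrist_force"])
robot.move_straight([*POST,TZ+.11],vel=.12)
s=robot.sense();print(s["t"],s["opening"],s["wrist_force"],s["tcp_pos"])
for n in("scene",):
    f=robot.grab_frame(n);cv2.imwrite("pics/lift.png",f["image"][:,:,::-1])
E
```

```text
4.8167 [0.536 0.323 0.094] [-0.256 -0.039  0.343]
5.4083 0.27405811483818776 89.11732077598572 [-0.324  0.813  1.589]
6.475 0.26897264957114897 [-0.739 -0.141 -5.737] [0.535 0.322 0.202]
```

View pics/lift.png

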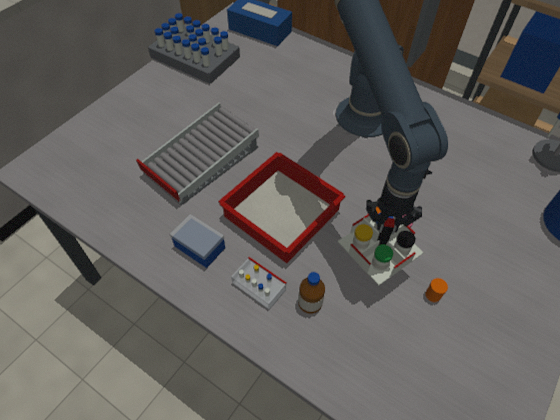

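The caddy is lifted level at about (382,245) with all jars in place, and yellow (363,233) faces the bin. Next I carry it to the bin and tilt it in steps.

```bash
python3 - <<'E'
from h import *;from plant import robot
np.set_printoptions(precision=3,suppress=True)
g=np.pi/2;psi=np.radians(-60);d=np.array([np.cos(psi),np.sin(psi)]);c=[*(BIN-.05*d),.095]
p,o=corner_pose(psi,0,g,c)
robot.move_straight([p[0],p[1],.205],vel=.12,attitude=o)
def look():
    f=robot.grab_frame("scene");b=blobs(mask(f,"yellow"),(190,460,140,310),15)
    C=cloud(f);print(round(robot.sense()["t"],2),[(x.round(),n,C[int(x[1]),int(x[0])]) for x,n in b],robot.sense()["wrist_force"]);return f
look()
for t in (15,24,30,35,39,42):
    p,o=corner_pose(psi,np.radians(t),g,c)
    robot.move_straight(p,vel=.05,attitude=o);robot.sleep(.25);print(t);f=look()
    C=cloud(f);b=[x for x,n in blobs(mask(f,"yellow"),(215,345,150,265),15)]
    if any(C[int(x[1]),int(x[0])][2]<.09 for x in b): break
cv2.imwrite("pics/tilt.png",f["image"][:,:,::-1])
E
```

```text
8.39 [(array([322., 180.]), np.int32(198), array([0.476, 0.098, 0.175])), (array([256., 267.]), np.int32(25), array([0.75 , 0.072, 0.061])), (array([247., 277.]), np.int32(21), array([0.786, 0.069, 0.063]))] [ 0.861 -0.34  -5.436]
15
9.43 [(array([316., 180.]), np.int32(202), array([0.483, 0.083, 0.173])), (array([256., 267.]), np.int32(26), array([0.751, 0.072, 0.064])), (array([247., 277.]), np.int32(21), array([0.788, 0.07 , 0.066]))] [-0.163 -0.426 -6.033]
24
10.33 [(array([274., 199.]), np.int32(40), array([ 0.534, -0.023,  0.06 ])), (array([256., 267.]), np.int32(26), array([0.752, 0.073, 0.065])), (array([247., 277.]), np.int32(22), array([0.787, 0.069, 0.064]))] [ 0.347  0.445 -3.309]
```

View pics/tilt.png

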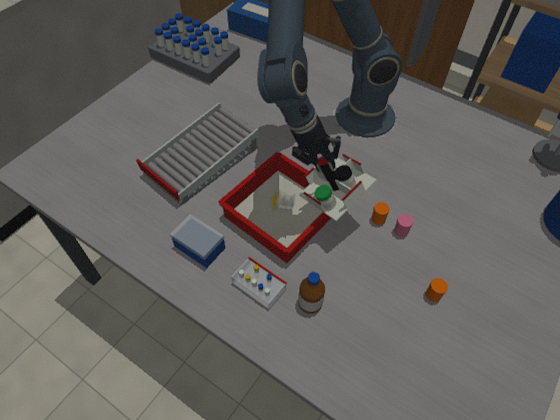

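At 24° the yellow jar is out: it lies in the bin at (278,198), while green (323,192) and black (343,172) are still in the caddy. I'll lift away, level the caddy, and check the bin and the remaining jars.

```bash
python3 - <<'E'
from h import *;from plant import robot
np.set_printoptions(precision=3,suppress=True)
g=np.pi/2;psi=np.radians(-60);d=np.array([np.cos(psi),np.sin(psi)]);c=np.array([*(BIN-.05*d),.095])
p,o=corner_pose(psi,np.radians(24),g,c+[0,0,.06]);robot.move_straight(p,vel=.1,attitude=o)
p,o=corner_pose(psi,0,g,c+[0,0,.06]);robot.move_straight(p,vel=.08,attitude=o)
a=robot.grab_frame("scene")["image"];f=robot.grab_frame("top");b=f["image"]
s=robot.sense();print(s["t"],s["opening"],s["tcp_pos"],s["wrist_force"])
im=np.hstack([cv2.resize(a[110:290,200:400],(400,360)),cv2.resize(b[150:330,140:340],(400,360))])
cv2.imwrite("pics/level.png",im[:,:,::-1])
E
```

```text
12.0917 0.26992289563435584 [0.448 0.142 0.248] [-0.63   0.328 -4.611]
```

View pics/level.png

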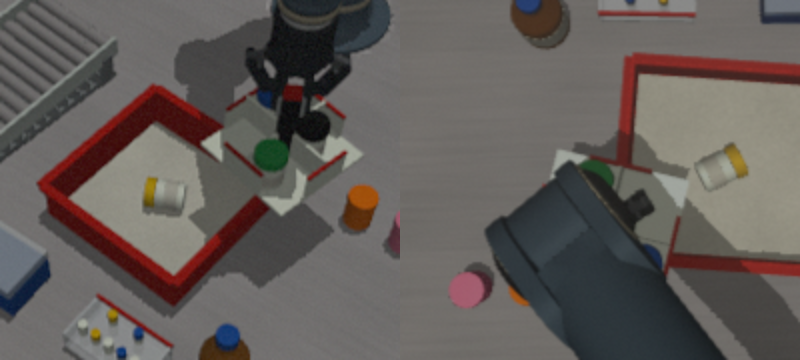

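The yellow jar lies in the bin and blue, green and black are in the caddy. Next I check the lane's lateral centre from the rails, then carry the caddy to just above lane_top.

```bash
cat >> h.py <<'E'
def lane_pose(h,lc=LANE,ly=LY,g=np.pi/2,x=-.075):
    xl=np.array([np.cos(ly),np.sin(ly),0]);yl=np.array([-xl[1],xl[0],0]);a=np.radians(5)
    Rt=Ro.from_rotvec(yl*a)
    n=Rt.apply([0,0,1]);o=(Rt*tool(ly-np.pi/4,0,g)[0]).as_euler('xyz')
    top=np.array([*lc,.055])+xl*x+[0,0,-x*np.tan(a)]
    return top+n*(TZ+.001)+[0,0,h],o
E
python3 - <<'E'
import pickle;from h import *;from plant import robot
np.set_printoptions(precision=4,suppress=True)
F=pickle.load(open("f0.pkl","rb"))
for n in("top","scene"):
    C=cloud(F[n]).reshape(-1,3);x=np.array([np.cos(LY),np.sin(LY)]);y=np.array([-x[1],x[0]])
    a=(C[:,:2]-LANE)@x;b=(C[:,:2]-LANE)@y;hh=C[:,2]-(.055-a*np.tan(np.radians(5)))
    k=(abs(a)<.16)&(abs(b)<.11)
    r=k&(abs(b)<.07)&(abs(hh)<.03);print(n,"roller h 50/90%",np.percentile(hh[r],[50,90]))
    for sg in(1,-1):
        m=k&(hh>.008)&(hh<.02)&(sg*b>.06);q=np.polyfit(a[m],b[m],1)
        print(n,"rail",sg,m.sum(),np.percentile(b[m],[5,50,95]),"slope deg",np.degrees(q[0]),"h",np.median(hh[m]))
    m=(abs(b)<.09)&(a>.14)&(a<.2)&(hh>.018)&(hh<.06);print("stop a",m.sum(),np.percentile(a[m],[5,50,95]) if m.sum() else 0)
p,o=lane_pose(.09);robot.move_straight([.42,-.1,.25],vel=.15,attitude=tool(np.radians(-55),0,np.pi/2)[0].as_euler('xyz'))
robot.move_straight(p,vel=.13,attitude=o)
f=robot.grab_frame("top");g=robot.grab_frame("scene")
pickle.dump((f,g),open("f1.pkl","wb"))
im=np.hstack([cv2.resize(g["image"][60:240,110:310],(400,360)),cv2.resize(f["image"][150:330,350:550],(400,360))])
cv2.imwrite("pics/above.png",im[:,:,::-1]);print(robot.sense()["t"],robot.sense()["tcp_pos"],p)
E
```

```text
top roller h 50/90% [-0.003   0.0006]
top rail 1 310 [0.0884 0.0919 0.0949] slope deg 0.2830426855337071 h 0.011296062232591528
top rail -1 324 [-0.0936 -0.0899 -0.0865] slope deg 0.3738221043783619 h 0.01105549087537092
stop a 330 [0.1694 0.1727 0.1787]
scene roller h 50/90% [-0.0008  0.0034]
scene rail 1 255 [0.0862 0.0915 0.0956] slope deg 0.3994940267774536 h 0.012653750592433809
scene rail -1 250 [-0.0956 -0.09   -0.0856] slope deg 0.34242026823458993 h 0.012517250328967028
stop a 194 [0.1718 0.1771 0.1795]
15.8917 [ 0.4387 -0.3282  0.2454] [ 0.4387 -0.3288  0.2452]
```

View pics/above.png

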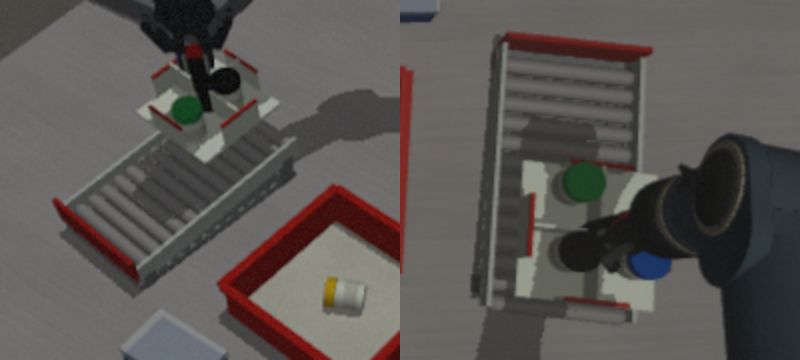

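The caddy hangs over the upper half of the lane, roughly square to it, with green, black and blue aboard. The rails put the lane at -7.85° with a +0.9 mm lateral offset. I'll measure the caddy in the hand before lowering.

```bash
python3 - <<'E'
import pickle;from h import *
np.set_printoptions(precision=4,suppress=True)
from plant import robot
tcp=robot.sense()["tcp_pos"];f,g=pickle.load(open("f1.pkl","rb"))
x=np.array([np.cos(LY),np.sin(LY)]);y=np.array([-x[1],x[0]])
a5=np.radians(5);n=np.array([x[0]*np.sin(a5),x[1]*np.sin(a5),np.cos(a5)])
for nm,F in(("top",f),("scene",g)):
    C=cloud(F);h=cv2.cvtColor(F["image"],cv2.COLOR_RGB2HSV)
    m=((cv2.inRange(h,(0,110,50),(8,255,255))|cv2.inRange(h,(172,110,50),(180,255,255)))>0)&(abs(C[...,2]-.198)<.025)&(np.linalg.norm(C[...,:2]-tcp[:2],axis=-1)<.13)
    P=C[m];q=P-(tcp-.048*n);X=q[:,:2]@x;Y=q[:,:2]@y
    for s,A,B in(("+y",X,Y),("-y",X,-Y),("+x",Y,X),("-x",Y,-X)):
        k=(B>.06)&(abs(A)<.045)
        if k.sum()>12: print(nm,s,k.sum(),"off",np.median(B[k]),"mid",(A[k].max()+A[k].min())/2,"slope",np.degrees(np.polyfit(A[k],B[k],1)[0]))
E
```

```text
top +y 71 off 0.07972025385613508 mid 0.00025105275905789454 slope 0.4617816146104662
top +x 55 off 0.07882706423491928 mid 0.0013077222889560543 slope 0.3159313674781789
top -x 63 off 0.07701346063287258 mid 0.00139024333635775 slope -0.08089525847882402
scene +y 38 off 0.07906843253352705 mid 0.0019647228964282705 slope 0.1902137298683648
scene -y 19 off 0.07659058816579922 mid 0.012579836325564803 slope -1.5146480231623618
scene +x 29 off 0.07902624521151311 mid 0.0003979915844906992 slope -0.16993317706835173
scene -x 21 off 0.07584302923922946 mid -0.00029884234581632405 slope -0.15992890233470186
```

```bash
python3 - <<'E'
from h import *;from plant import robot
np.set_printoptions(precision=4,suppress=True)
ly=np.radians(-7.85)
p,o=lane_pose(.02,ly=ly);robot.move_straight(p,vel=.08,attitude=o)
p2,_=lane_pose(-.006,ly=ly);hit=robot.move_straight(p2,vel=.025,contact_N=3)
s=robot.sense();print(hit,s["t"],s["tcp_pos"],"height over nominal",s["tcp_pos"][2]-lane_pose(0,ly=ly)[0][2],s["wrist_force"])
cv2.imwrite("pics/set.png",cv2.resize(np.hstack([robot.grab_frame("scene")["image"][60:240,110:310],robot.grab_frame("top")["image"][150:330,350:550]]),(800,360))[:,:,::-1])
E
```

```text
True 17.7083 [ 0.439  -0.3292  0.1544] height over nominal -0.0008390673954761785 [ 1.0838 -0.1146  5.0779]
```

View pics/set.png

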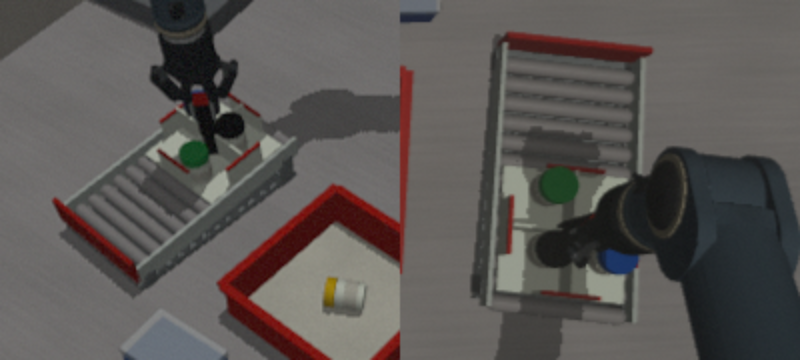

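The caddy sits between the rails on the rollers, at the nominal height within 1 mm. I let go and retreat.

```bash
python3 - <<'E'
from h import *;from plant import robot
np.set_printoptions(precision=4,suppress=True)
robot.grip(1.0)
s=robot.sense();print(s["t"],s["opening"],s["wrist_force"])
robot.move_straight(s["tcp_pos"]+[0,0,.09],vel=.2)
s=robot.sense();print(s["t"],s["tcp_pos"],s["wrist_force"])
robot.move_straight([.42,-.2,.28],vel=.2)
robot.sleep(1.5)
a=robot.grab_frame("scene");b=robot.grab_frame("top")
cv2.imwrite("pics/end.png",np.vstack([np.hstack([cv2.resize(a["image"][60:240,110:310],(400,360)),cv2.resize(b["image"][150:330,350:550],(400,360))])])[:,:,::-1])
robot.sleep(.8);c=robot.grab_frame("top");print("moving px",(cv2.absdiff(b["image"],c["image"]).max(-1)[150:330,350:520]>40).sum(),robot.sense()["t"])
E
```

```text
18.4333 1.0044729455379033 [-0.1899  0.1043 -1.5767]
19.0333 [ 0.4363 -0.3286  0.242 ] [0.569  0.1657 0.2503]
moving px 0 22.3083
```

View pics/end.png

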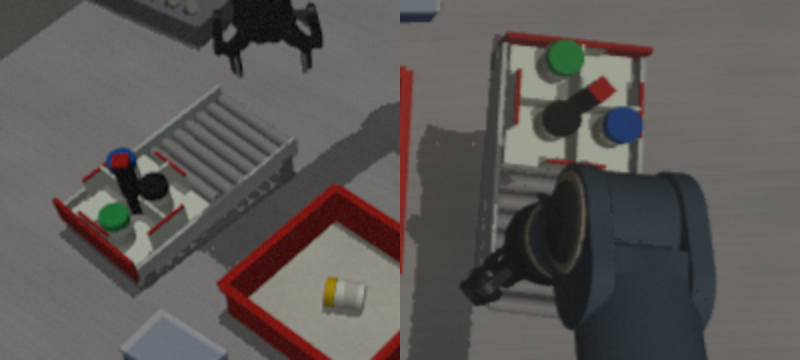

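The caddy rests at the stop with green, black and blue aboard, nothing is moving, and the yellow jar is in the bin.

```bash
python3 -c "
from plant import robot
print(robot.close_job())"
```

```text
the job is handed in; nothing more can be done
None
```

The job is handed in: the yellow jar slid into the bin untouched by the gripper, and the caddy rolled down by itself against the red stop with the other three jars in it, about 22 s on the robot's clock.

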